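# Gauge a dowel pin, go and no-go

## Robot

A 7-joint arm with a two-finger parallel gripper is mounted at the origin on a cart in front of the work surface, level with it; the furniture and walls round the work are solid. World frame = base frame: x ahead of the robot, y to its left, z up, the work surface at z = 0. Lengths are in mm, angles in rad, forces in N, time in s.
With the tool pointing down it reaches from about 400 to 850 mm from the base axis. Payload 4.5 kg.
Tool frame: the origin (TCP) lies on the mounting face of the last link; the fingertips stand 173 mm ahead of it and the grasp point (between the pads) lies 155 mm ahead of it (robot.tips_ahead is the distance from the TCP to the fingertips, in mm); z points along the fingers, y is the direction in which the jaws open and shut (so a half turn about z gives the same grasp; the last joint's range is limited). The gripper opens to 85 mm and grips with 20 to 120 N. Pads are 22 mm wide; open, the fingers measure 114 mm over their backs; the gripper's body (76 mm by 85 mm) begins 54 mm behind the grasp point. The pads swing forward as they close: fully open they stand 13 mm farther back than shut.
Start: joints at [0.034, 0.689, -0.195, 1.565, 0.157, 0.902, -0.215], TCP at [625.01, 0.024, 404.717] pointing down, gripper open.
Joint ranges: [-3.01, 3.01], [-0.46, 2.08], [-1.47, 1.51], [0.13, 2.56], [-1, 4.14], [0.04, 2.09], [-2.66, 2.66]. Speed limits (rad/s): [2.57, 2.57, 3.14, 3.14, 3.14, 3.14, 3.14].

## Interface

Orientations are given as a rotation vector (axis times angle).
In Python, from workcell import robot gives the robot as it stands.
- The arm moves only by the tool jog_arm, never from a script. Its argument "deltas" is a list of rows, each a list of 3 entries, a list of its own where there are three numbers: the turn, a rotation vector about the tool's x, y, z in degrees, then the shift along the tool's x, y, z in m, then the opening, from -1 (shut) to 1 (fully open). In form: [[[ax, ay, az], [dx, dy, dz], jaw], ...]. A call has 1 to 5 rows; each row is the pose to reach, as a shift and turn from the pose commanded when the call began, along the tool's axes at that moment; what a row does not reach only later rows make up. A row lasts 1/8 s, in which the tool goes at most 62.5 mm and 10.7 degrees, less where a joint would pass 70% of its speed; a pose out of reach is approached as far as the arm can. A call with a gripper value outside its range is refused whole. The fingers move at their own pace and stop on an object; "newtons" is the grip in N (left out, the last holds). Time passes only in rows, so rows that repeat a pose let the fingers close. It gives the time, the measured TCP pose, the force and the opening at its end, in the units of the state.
- robot.state(): the state, without advancing time (a new reading comes with each control period).
- robot.camera(name): name is "scene" or "side" or "wrist"; returns a dict with "image" (400x640x3 uint8, red, green, blue), "vfov" (degrees; the focal length in pixels is half the picture's height over the tangent of half this angle, whatever the lens; pixels are square), "cx", "cy" (the principal point, pixels), "R" (3x3) and "t" (3): a world point X has camera coordinates R X + t; the wrist camera has in their place "tool_from_camera" (4x4, takes a point from camera to tool coordinates, whose origin is the TCP and whose axes are the flange's). Camera axes: x right, y down, z forward; pixel columns grow to the right and rows downward; lengths in mm; the calibration is good to about 2 mm. The wrist camera is an equidistant fisheye: a pixel r from the principal point sees the ray r / f radians off the axis. A picture is of the moment at which its call begins: read the wrist's pose just before it. There is no depth.
- robot.close_job(): hands the job in, once; it reports no verdict.
The state is a dict: "time": time; "joint_pos": joint angles; "qd": joint speeds; "tau": joint torques, N m; "ee_pos": TCP position; "tool_rot": TCP orientation; "force": force on the tool from outside, world axes, zero at the start; "ft_torque": the same for the moment, N m; "grip_width": opening from 0.0 (shut) to 1.0 (fully open).
Only numpy, scipy, OpenCV 4.12 (cv2) and the standard library are available. Lean on these libraries where they do the work, as an engineer would, in place of code of your own. Each camera call takes 0.05 s, during which the arm holds its last target. There are 200 camera calls.

## Task

Check the steel dowel pin on the bench gap gauge: take it out of the round stand and, keeping it upright and low between the jaws, push it from the front all the way through the wide go gap and on until the narrow no-go gap behind stops it. Keep it pressed there for a second with a light push of about 5 to 10 N (the gauge must never get more than 20 N), then stand the pin fully down in the hole of the square stand and let go. Do not knock or move the other things on the table.

Things in the scene. Friction and masses are not known exactly. Their poses are not given: they have to be found in the camera images.
- pin_center (a point): centre (half-way up and on the axis) of the loose plain steel dowel pin, 20 mm diameter, 95 mm long, about 150 g, edges chamfered 1.5 mm; z axis along the pin. It starts upright in the hole of the round stand, its foot 7 mm above the table, and stands 63 mm out of it
- gauge: gap gauge fixed to the table: U-shaped aluminium frame with two pairs of rigid steel jaws, tops 34 mm high, screws to 40 mm. Origin on the table on the passage's centre line, x along the passage from front mouth to rear. Side rails 22 mm high, inner faces y = +-30 mm, x -60 to 105 mm; no floor, bare table between. GO jaws: x -56 to -20 mm, gap 22.5 mm, centred on y = 0
- go_mouth (a point): front end of the go gap, centred, 18.5 mm above the table (gauge x = -56 mm, y = 0), axes as the gauge; the mouth has a 45 degree lead-in 6 mm deep. An upright pin is clear behind the go gap once its axis is past gauge x = -10 mm
- round_stand_hole (a point): centre of the mouth of the hole in the round wooden stand (60 mm diameter, 32 mm high, fixed); hole 24 mm diameter, 25 mm deep, vertical. Right of the work stands a fixed gooseneck lamp: its neck arches up to 0.2 m over the table from its head (x 0.46 to 0.50, y 0.04 to 0.08 m) by y = -0.03 back to its base at x = 0.9 m; the balance stands at y below -0.4 m, x above 0.35 m
- square_stand_hole (a point): centre of the mouth of the hole in the square wooden stand (56 x 56 mm, 32 mm high, fixed); hole 24 mm diameter, 25 mm deep, vertical, its floor 7 mm above the table
- weight_100g: bystander: small knobbed calibration weight, 22 mm diameter, 30 mm high, origin under its centre
- vial_a: bystander: small capped glass vial, 21 mm diameter, 52 mm high, origin under its centre
- cork: bystander: cork, 26 mm diameter, 24 mm high, origin under its centre
- gauge_rear (a point): centre of the rear crossbar's top, gauge x = 105 mm, z = 22 mm. NO-GO jaws: gap 15 mm, centred on y = 0, on a carriage between go jaws and crossbar, clamped fast with its front face anywhere from gauge x = 22 to 52 mm, different each time and not measured: it stops the pin's axis between x = 15 and 46 mm; find it by feel
Mind the look-alikes: they are no part of the job. What is shaped like the part that bears square_stand_hole but orange is not meant.

How it is judged:
By the outcome, as a careful person would: the job done as asked, in the order asked, and still so for the second after the job is handed in, with the robot touching nothing.
It also fails if it takes over 67 s, if anything falls off the work surface, if the arm or the gripper's body presses on something with over 40 N, if the wrist force passes 120 N, or if a joint passes its speed limit or range.

## Working session

There is one attempt and no reset: what is moved stays moved. The work goes in short steps, Python scripts to look and compute and a tool call to move; the robot and the scene stay as the last step left them, time stands still between calls to the robot, and variables do not carry over. Pictures are saved under pics/ and viewed, about 8 in all and at most 12, crops included, and the job is handed in when it is done.

Besides the shell and the picture viewer there is one more tool, called as name([rows], argument=value, ...), one row to a line, values as JSON. jog_arm: Moves the arm, as the interface text tells. Its arguments: {"type":"object","properties":{"deltas":{"type":"array"},"newtons":{"type":"number"}},"required":["deltas"]}

```bash
ls; mkdir -p pics; cat > h.py <<'E'
import numpy as np, cv2
from scipy.spatial.transform import Rotation as Ro
from workcell import robot
def grab(n):
    s=robot.state(); c=robot.camera(n); f=200/np.tan(np.radians(c['vfov'])/2)
    c['f']=f; c['s']=s; return c
def ray(c,u,v):
    """world origin, dir"""
    x,y=(u-c['cx'])/c['f'],(v-c['cy'])/c['f']
    if 'tool_from_camera' in c:
        r=np.hypot(x,y); d=np.array([x*np.sinc(r/np.pi),y*np.sinc(r/np.pi),np.cos(r)])
        T=np.array(c['tool_from_camera']); R=Ro.from_rotvec(c['s']['tool_rot']).as_matrix()
        return R@T[:3,3]+c['s']['ee_pos'], R@T[:3,:3]@d
    R=np.array(c['R']); return -R.T@c['t'], R.T@np.array([x,y,1])
def atz(c,u,v,z):
    o,d=ray(c,u,v); return o+d*(z-o[2])/d[2]
def tri(*rs):
    A=np.zeros((3,3));b=np.zeros(3)
    for o,d in rs:
        d=d/np.linalg.norm(d);P=np.eye(3)-np.outer(d,d);A+=P;b+=P@o
    x=np.linalg.solve(A,b); return x,[np.linalg.norm((np.eye(3)-np.outer(d,d)/(d@d))@(x-o)) for o,d in rs]
def proj(c,X):
    X=np.asarray(X,float)
    if 'tool_from_camera' in c:
        T=np.array(c['tool_from_camera']); R=Ro.from_rotvec(c['s']['tool_rot']).as_matrix()
        p=T[:3,:3].T@(R.T@(X-c['s']['ee_pos'])-T[:3,3]); r=np.hypot(p[0],p[1]); k=np.arctan2(r,p[2])/max(r,1e-9)
        return c['cx']+c['f']*k*p[0], c['cy']+c['f']*k*p[1]
    p=np.array(c['R'])@X+c['t']; return c['cx']+c['f']*p[0]/p[2], c['cy']+c['f']*p[1]/p[2]
def save(n,im): cv2.imwrite('pics/'+n+'.png',cv2.cvtColor(im,cv2.COLOR_RGB2BGR))
E
python3 - <<'E'
from h import *
import pickle
D={n:grab(n) for n in('scene','side','wrist')}
pickle.dump(D,open('d0.pkl','wb'))
for n,c in D.items():
    save(n+'0',c['image']); print(n,c['f'],c['cx'],c['cy'])
    if 'R' in c: print(-np.array(c['R']).T@c['t'])
    else: print(c['tool_from_camera'])
print(robot.state())
E
```

```text
pics
scene 409.13999777320055 322.358473568041 202.8415159181055
[ 173.20186331 -467.36190596  403.75655756]
side 473.45130663766736 321.5642479593523 206.39082228367315
[ 318.83932905 -438.26714495  576.737523  ]
wrist 309.70691628693146 316.5031162811716 197.52997659376143
[[-1.53400350e-03 -9.57626166e-01 -2.88010023e-01  7.30918997e+01]
 [ 9.99998597e-01 -1.27537510e-03 -1.08561771e-03 -1.30353868e+00]
 [ 6.72295108e-04 -2.88011285e-01  9.57626779e-01  2.98640563e+01]
 [ 0.00000000e+00  0.00000000e+00  0.00000000e+00  1.00000000e+00]]
{'time': 0.15, 'joint_pos': array([ 0.03377794,  0.689796  , -0.19451557,  1.56604882,  0.15730944,
        0.90251375, -0.21510235]), 'qd': array([ 0.00141587, -0.00281637,  0.00059405, -0.00253811, -0.0019949 ,
       -0.00032699, -0.00153262]), 'tau': array([-6.29315091e-04, -5.39936972e+01, -1.26815826e+00, -1.58719003e+01,
        9.24438267e-03,  6.49630194e-03,  1.79077297e-06]), 'ee_pos': array([ 6.24768409e+02, -1.13743063e-02,  4.04079909e+02]), 'tool_rot': array([-2.22072996e+00, -2.22089623e+00,  1.65141915e-03]), 'force': array([0.1821805 , 0.30289297, 0.86098497]), 'ft_torque': array([ 0.00143417, -0.00413253,  0.0068699 ]), 'grip_width': 1.0013554818483672}
```

View pics/scene0.png

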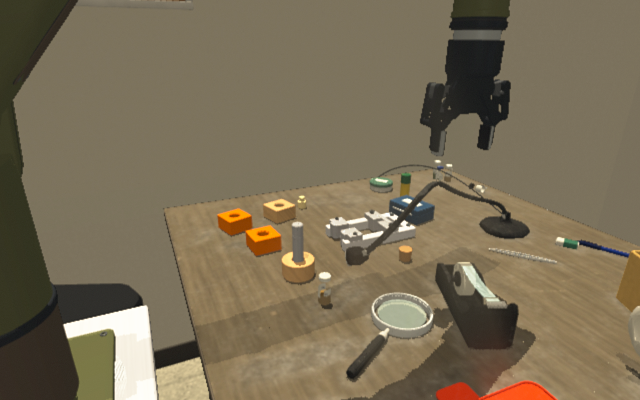

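View pics/side0.png

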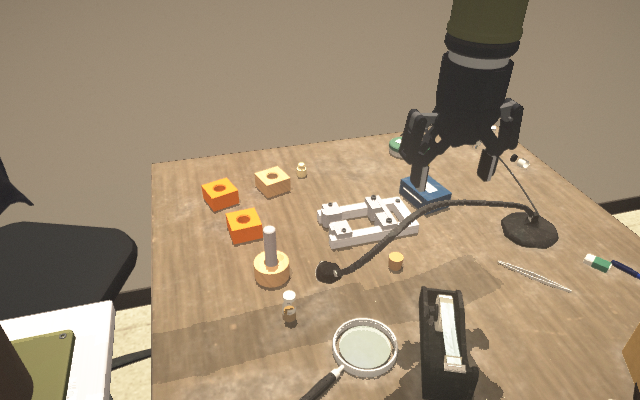

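View pics/wrist0.png

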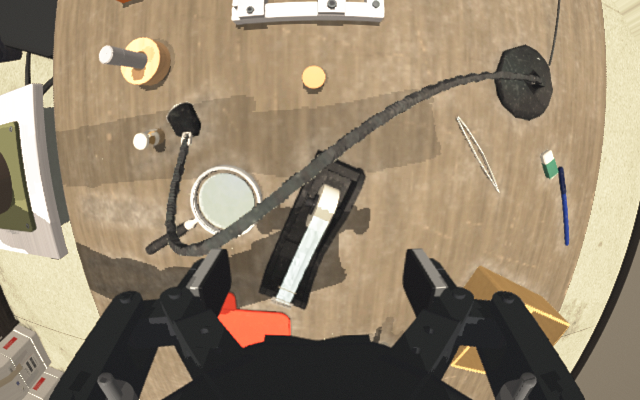

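Candidates seen so far:
- **Pin:** only one, scene (298,240), side (270,248), in the round stand.
- **Square stands:** plain wood at scene (279,211), side (272,181) is the target. The orange ones at scene (235,222) and (263,240) are decoys.
- **Bystanders:** vial (325,290), cork (405,254) and weight (302,202), all scene pixels.

Next I'll triangulate roughly and crop.

```bash
python3 - <<'E'
from h import *
import pickle
D=pickle.load(open('d0.pkl','rb'))
P={'pintop':((298,224),(270,229),(107,56)),'sqtop':((279,207),(272,177)),'lamphead':((357,255),(329,271),(184,120)),'weight':((302,199),(301,166)),'cork':((405,249),(396,256),(314,73)),'vialtop':((325,277),(289,296),(140,141))}
for k,p in P.items():
    x,e=tri(*[ray(D[n],*q) for n,q in zip(('scene','side','wrist'),p)]); print(k,x.round(1),np.round(e,1))
a=cv2.resize(D['side']['image'][130:290,190:430],None,fx=3.3,fy=3.3,interpolation=cv2.INTER_CUBIC)
save('crop1',a)
E
```

```text
pintop [410.5 141.7 102.5] [1.1 1.3 0.4]
sqtop [466.9 416.1  21.2] [1.3 1.3]
lamphead [485.   64.3  64.2] [2.4 1.4 2.2]
weight [538.8 444.1  20.9] [1.5 1.5]
cork [621.7 110.9  21.8] [1.6 1.6 2.1]
vialtop [416.6  44.3  49.2] [1.6 1.2 1.6]
```

View pics/crop1.png

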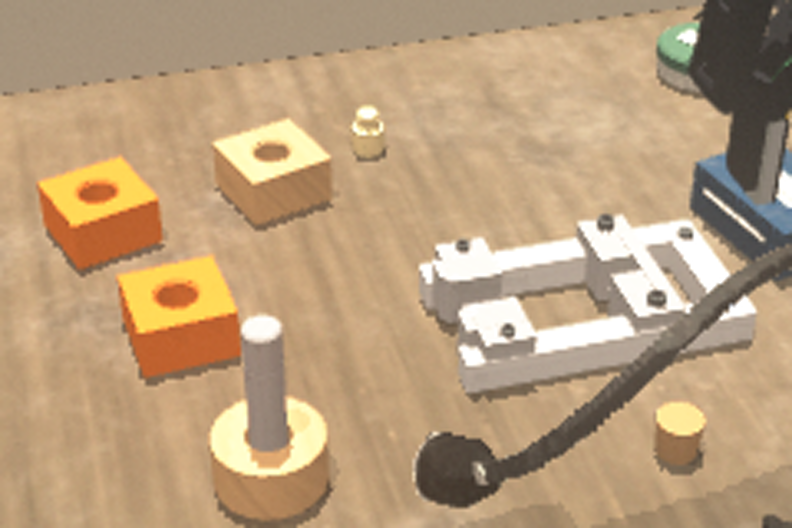

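jog_arm([
  [[0,0,0],[0.06,-0.02,0],0.2],
  [[0,0,0],[0.12,-0.04,0],0.2],
  [[0,0,0],[0.18,-0.06,0],0.2],
  [[0,0,0],[0.24,-0.08,0],0.2],
  [[0,0,0],[0.24,-0.08,0],0.2],
], newtons=60)

```text
time: 0.78
ee_pos: [541.9, 247.0, 404.7]
tool_rot: [-2.206, -2.231, -0.003]
force: [0.8, -0.1, -0.1]
grip_width: 0.601
```

jog_arm([
  [[0,0,0],[0,0,0],0.2],
  [[0,0,0],[0,0,0],0.2],
])

```text
time: 1.02
ee_pos: [545.8, 237.9, 404.5]
tool_rot: [2.224, 2.217, -0.002]
force: [-0.2, -0.3, -0.5]
grip_width: 0.601
```

```bash
python3 - <<'E'
from h import *
import pickle
c=grab('wrist'); pickle.dump(c,open('w1.pkl','wb')); save('wrist1',cv2.resize(c['image'],(800,500),interpolation=cv2.INTER_CUBIC))
s=c['s'];print(s['time'],s['ee_pos'],s['tool_rot'],s['qd'],s['grip_width'])
E
```

```text
1.025 [545.81530247 237.9054199  404.49530998] [ 2.22412134e+00  2.21688587e+00 -1.65015197e-03] [ 0.00749635 -0.0018847  -0.00108692 -0.00075181 -0.00512125  0.00046783
 -0.0034704 ] 0.6005815295942314
```

View pics/wrist1.png

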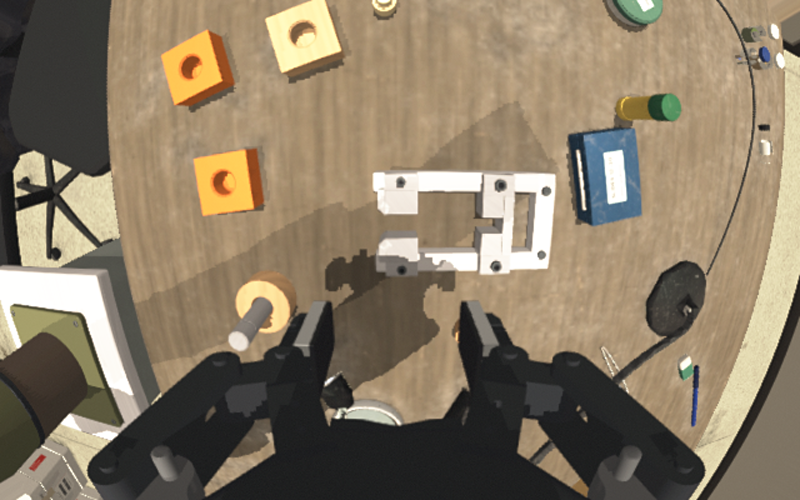

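```bash
python3 - <<'E'
from h import *
import pickle
D=pickle.load(open('d0.pkl','rb')); c=pickle.load(open('w1.pkl','rb'))
def cr(im,u,v,w,h,k): return cv2.resize(im[v:v+h,u:u+w],(w*k,h*k),interpolation=cv2.INTER_CUBIC)
top=cr(c['image'],285,128,200,95,4)
bot=np.hstack([cr(c['image'],205,0,80,64,3),cr(c['image'],175,210,80,64,3),cr(D['side']['image'],250,160,50,32,6)[:192,:320]])
bot=bot[:, :800]; 
m=np.vstack([top,bot,]); 
save('crop2',m); print(m.shape)
E
```

```text
Traceback (most recent call last):
ValueError: all the input array dimensions except for the concatenation axis must match exactly, but along dimension 1, the array at index 0 has size 800 and the array at index 1 has size 780
```

```bash
python3 - <<'E'
from h import *
import pickle
D=pickle.load(open('d0.pkl','rb')); c=pickle.load(open('w1.pkl','rb'))
def cr(im,u,v,w,h,k): return cv2.resize(im[v:v+h,u:u+w],(w*k,h*k),interpolation=cv2.INTER_CUBIC)
top=cr(c['image'],285,128,200,95,4)
bot=np.hstack([cr(c['image'],205,0,80,64,3),cr(c['image'],175,210,80,64,3),cr(D['side']['image'],250,160,50,32,6),np.zeros((192,20,3),np.uint8)])
save('crop2',np.vstack([top,bot]))
E
```

```text
(no output)
```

View pics/crop2.png

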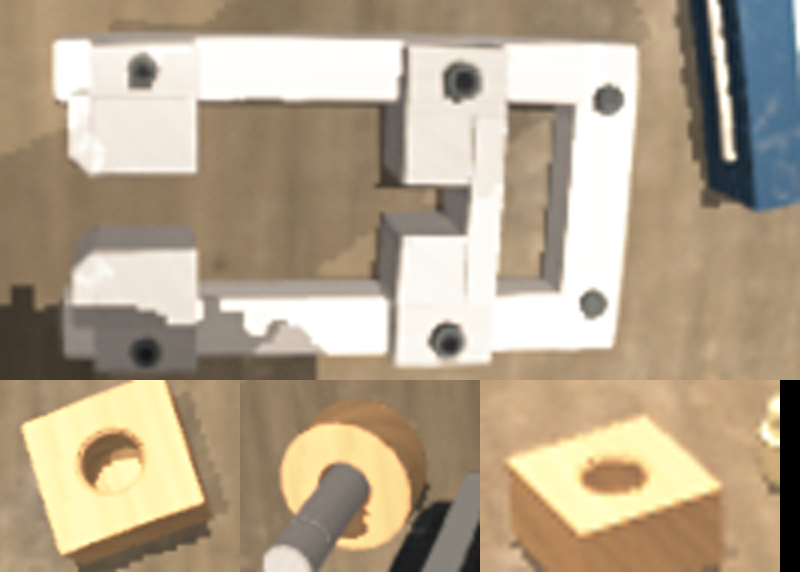

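```bash
python3 - <<'E'
from h import *
import pickle
D=pickle.load(open('d0.pkl','rb')); c=pickle.load(open('w1.pkl','rb'))
g=lambda x,y,z:atz(c,285+x/4-.4,128+y/4-.4,z)[:2]
prs={'go_rear':((197,173),(197,248),34),'nogo_front':((407,184),(398,235.5),34),'goscrew':((142,70),(146,351),40),'ngscrew':((461,80),(447,340),40),'cbscrew':((608,99),(593,303),25),'cbcorner':((637,46),(614,347),22)}
M={}
for k,(a,b,z) in prs.items():
    A,B=g(*a,z),g(*b,z); M[k]=(A+B)/2; d=A-B; print(k,A.round(1),B.round(1),M[k].round(1),np.linalg.norm(d).round(1),'axis deg',np.degrees(np.arctan2(-d[0],d[1])).round(2))
X=np.array(list(M.values())); m=X.mean(0); d=np.linalg.svd(X-m)[2][0]; d*=np.sign(d[0]); print('axis',np.degrees(np.arctan2(d[1],d[0])))
n=np.array([-d[1],d[0]]); r0=M['go_rear']
for k in M: print(k,'along',((M[k]-r0)@d-20).round(1),'lat',((M[k]-m)@n).round(2))
print('origin',M['go_rear']+20*d, 'mean',m)
# stand hole: wrist1 crop (112,463-380)/3 ; side crop (613-480,476-380)/6
w=ray(c,205+112/3-.4,(461-380)/3-.4); s=ray(D['side'],250+133/6-.4,160+95/6-.4); sc=ray(D['scene'],280,208)
print('sq',*tri(w,s),atz(c,205+112/3-.4,81/3-.4,32),atz(D['side'],250+133/6-.4,160+95/6-.4,32))
# pin top wrist1, ellipse ctr (288-240,560-380)/3
p1=ray(c,175+48/3-.4,210+180/3-.4); p2=ray(D['wrist'],107,56); 
print('pin',*tri(p1,p2,ray(D['side'],270,229)),atz(c,175+48/3-.4,210+180/3-.4,102),atz(D['wrist'],107,56,102))
# round stand disc (345,485): 
print('rs',atz(c,175+(345-240)/3-.4,210+(485-380)/3-.4,32))
for nme,u,v in(('or1',195,67),('or2',225,182),('weight',384,3),('cork',460,330)): print(nme,atz(c,u/1.25,v/1.25,32))
E
```

```text
go_rear [563.7 239.1] [563.9 217.3] [563.8 228.2] 21.9 axis deg 0.54
nogo_front [624.1 236.1] [622.2 220.9] [623.2 228.5] 15.4 axis deg -7.01
goscrew [548.3 269.1] [549.3 188.3] [548.8 228.7] 80.8 axis deg 0.71
ngscrew [637.  267.2] [637.7 190.8] [637.3 229. ] 76.4 axis deg 0.51
cbscrew [687.9 260.9] [688.9 196.9] [688.4 228.9] 64.0 axis deg 0.91
cbcorner [697.7 277. ] [699.3 181.1] [698.5 229.1] 95.9 axis deg 0.97
axis 0.23692214955722288
go_rear along -20.0 lat -0.28
nogo_front along 39.3 lat -0.22
goscrew along -35.0 lat 0.26
ngscrew along 53.5 lat 0.25
cbscrew along 104.6 lat -0.05
cbcorner along 114.7 lat 0.04
origin [583.84058295 228.28704396] mean [626.67168453 228.73974299]
sq [463.26561461 404.85318179  33.76713246] [np.float64(0.420538404702824), np.float64(0.42053840470268006)] [462.43797213 405.52473345  32.        ] [464.07372106 407.24644533  32.        ]
pin [409.20460431 144.61126936 100.5960545 ] [np.float64(2.9773648359093743), np.float64(2.7856771974986785), np.float64(2.396418750032204)] [408.4989596  148.17249828 102.        ] [410.00477271 141.46547538 102.        ]
rs [407.45802507 145.22174285  32.        ]
or1 [354.43138748 386.69156333  32.        ]
or2 [382.68684511 272.33610748  32.        ]
weight [534.97362001 430.76440242  32.        ]
cork [609.02835226 118.87046686  32.        ]
```

Gauge: axis along world x (about 0.5°), y≈228.5, origin x≈584. No-go face at gauge x≈39. Square hole near (463,406). Pin near (410,143). Now I'll hover over the pin.

jog_arm([
  [[0,0,0],[-0.03,-0.045,0.02],0.2],
  [[0,0,0],[-0.06,-0.09,0.05],0.2],
  [[0,0,0],[-0.097,-0.136,0.08],0.2],
  [[0,0,0],[-0.097,-0.136,0.105],0.2],
  [[0,0,0],[-0.097,-0.136,0.105],0.2],
])

```text
time: 1.7
ee_pos: [409.0, 141.8, 298.9]
tool_rot: [-2.224, -2.219, 0.005]
force: [0.8, 0.2, 0.3]
grip_width: 0.594
```

jog_arm([
  [[0,0,0],[0,0,0],0.2],
  [[0,0,0],[0,0,0],0.2],
])

```text
time: 1.95
ee_pos: [410.0, 143.4, 300.6]
tool_rot: [2.221, 2.22, 0.005]
force: [-0.8, -0.6, -0.5]
grip_width: 0.598
```

```bash
python3 - <<'E'
from h import *
import pickle
c=grab('wrist'); pickle.dump(c,open('w2.pkl','wb'));s=c['s'];print(s['time'],s['ee_pos'],Ro.from_rotvec(s['tool_rot']).as_matrix().round(4),s['grip_width'])
gp=lambda X:tuple(int(round(v)) for v in proj(c,X))
im=c['image'].copy()
print(gp((410,143,102)),gp((410,143,32)))
print(proj(c,(463,406,32)))
save('wrist2',cv2.resize(im,(800,500),interpolation=cv2.INTER_CUBIC))
E
```

```text
1.95 [410.04137621 143.40730531 300.55187508] [[ 3.0e-04  1.0e+00  2.7e-03]
 [ 1.0e+00 -3.0e-04  1.4e-03]
 [ 1.4e-03  2.7e-03 -1.0e+00]] 0.5976815588826211
(318, 235) (317, 200)
(np.float64(379.24847734112734), np.float64(-96.84940049526091))
```

View pics/wrist2.png

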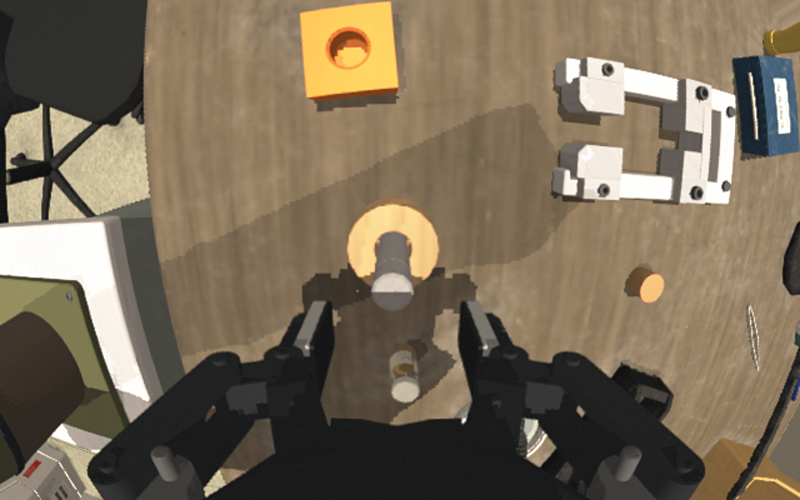

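jog_arm([
  [[0,0,0],[0.002,-0.002,0.035],0.2],
  [[0,0,0],[0.002,-0.002,0.077],0.2],
  [[0,0,0],[0.002,-0.002,0.077],0.0],
  [[0,0,0],[0.002,-0.002,0.077],-0.8],
  [[0,0,0],[0.002,-0.002,0.077],-0.8],
], newtons=80)

```text
time: 2.62
ee_pos: [407.8, 145.3, 224.3]
tool_rot: [2.221, 2.22, 0.007]
force: [0.5, 0.3, 0.4]
grip_width: 0.213
```

jog_arm([
  [[0,0,0],[0,0,0],-0.8],
  [[0,0,0],[0,0,0],-0.8],
  [[0,0,0],[0,0,0],-0.8],
])

```text
time: 3.0
ee_pos: [407.8, 145.3, 224.2]
tool_rot: [2.221, 2.22, 0.007]
force: [-0.1, 0.9, 8.2]
grip_width: 0.217
```

```bash
python3 - <<'E'
from workcell import robot
s=robot.state();print(s['time'],s['ee_pos'],s['tool_rot'],s['force'],s['ft_torque'],s['grip_width'],s['joint_pos'])
E
```

```text
3.0 [407.79062214 145.33899961 224.19281433] [2.2207121  2.2202836  0.00696306] [-0.06035314  0.89841885  8.19206601] [ 0.09871579 -0.06911392 -0.04249295] 0.21683090806822738 [-0.43952609  0.82549821 -0.01516084  2.27041416  0.26001033  0.04254131
 -0.70973592]
```

jog_arm([
  [[0,0,0],[0,0,-0.04],-0.8],
  [[0,0,0],[0,0,-0.07],-0.8],
  [[0,0,0],[0.03,0.03,-0.07],-0.8],
  [[0,0,0],[0.06,0.06,-0.07],-0.8],
  [[0,0,0],[0.083,0.09,-0.07],-0.8],
])

```text
time: 3.62
ee_pos: [497.7, 229.2, 293.8]
tool_rot: [-2.221, -2.222, -0.003]
force: [0.8, 0.2, -1.9]
grip_width: 0.214
```

jog_arm([
  [[0,0,0],[0,0,0],-0.8],
  [[0,0,0],[0,0,0.035],-0.8],
  [[0,0,0],[0,0,0.06],-0.8],
  [[0,0,0],[0,0,0.07],-0.8],
  [[0,0,0],[0,0,0.07],-0.8],
])

```text
time: 4.25
ee_pos: [496.6, 227.6, 222.7]
tool_rot: [-2.222, -2.221, 0.002]
force: [0.1, -0.5, -0.1]
grip_width: 0.214
```

```bash
python3 - <<'E'
from h import *
import pickle
c=grab('wrist'); d=grab('side'); pickle.dump((c,d),open('w3.pkl','wb'));s=c['s']
print(s['time'],s['ee_pos'],s['tool_rot'],s['force'],s['grip_width'])
a=cv2.resize(c['image'][20:300,200:600],(800,560),interpolation=cv2.INTER_CUBIC)
save('wrist3',a)
E
```

```text
4.25 [496.62780691 227.59599342 222.73348132] [-2.22158136e+00 -2.22114333e+00  1.74849262e-03] [ 0.13756025 -0.47532605 -0.12792157] 0.21423468323426392
```

View pics/wrist3.png

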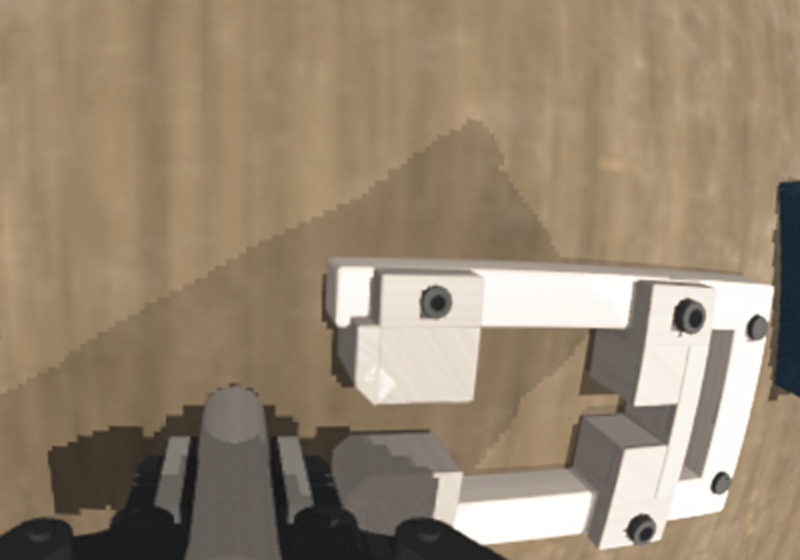

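```bash
python3 - <<'E'
from h import *
import pickle
c,d=pickle.load(open('w3.pkl','rb'))
g=lambda x,y,z:atz(c,200+x/2-.25,20+y/2-.25,z).round(1)
print('foot edge',g(233,386,4),g(233,386,6), 'edges of pin',g(201,420,5),g(266,420,5))
print('upper rear-in',g(472,402,34),'front-in',g(377,404,34)); print('lower rear-in top',g(462,474,34),'bottom',g(430,432,0))
for n,a,z in(('goscr',(436,302),40),('ngU',(690,316),40),('ngL',(641,529),40),('cbU',(757,328),25),('cbL',(721,483),25)):print(n,g(*a,z))
print('nogo front',g(634,404,34),g(620,451,34))
dd=d['image'][150:290,220:440]; save('side3',cv2.resize(dd,None,fx=3.6,fy=3.6,interpolation=cv2.INTER_CUBIC))
E
```

```text
foot edge [494.7 233.4   4. ] [494.7 234.2   6. ] edges of pin [484.2 221.9   5. ] [505.6 221.9   5. ]
upper rear-in [563.9 238.7  34. ] front-in [535.1 238.6  34. ]
lower rear-in top [564.1 215.2  34. ] bottom [564.  214.4   0. ]
goscr [547.8 269.1  40. ]
ngU [636.6 267.2  40. ]
ngL [636.8 191.3  40. ]
cbU [688.9 260.5  25. ]
cbL [689.7 196.6  25. ]
nogo front [623.9 236.3  34. ] [622.3 219.8  34. ]
```

View pics/side3.png

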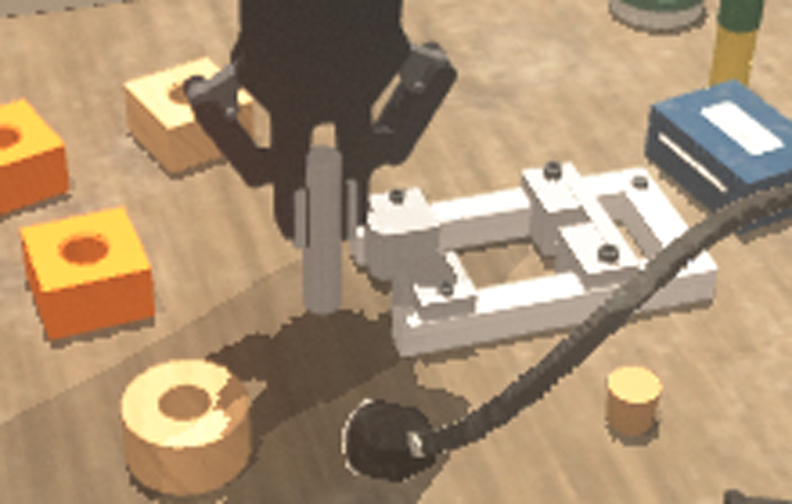

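```bash
python3 - <<'E'
from h import *
import pickle
c,d=pickle.load(open('w3.pkl','rb'))
g=lambda x,y,z:atz(d,220+x/3.6-.36,150+y/3.6-.36,z).round(1)
# pin x sides at foot: 303..341
print('side foot edge',g(321,311,5.5),g(321,311,4),'top ctr',g(321,148,100),'x mid',g(322,300,5.5))
print('jaws: U rear-in top',g(437,233,34),'L rear-in top',g(448,254,34),'L front',g(414,292,34))
for n,a,z in(('goU',(398,196),40),('goL',(447,289),40),('ngU',(553,171),40),('ngL',(608,253),40),('cbU',(640,182),25)):print(n,g(*a,z))
# triangulate screws between views
w=lambda x,y:ray(c,200+x/2-.25,20+y/2-.25); s=lambda x,y:ray(d,220+x/3.6-.36,150+y/3.6-.36)
for n,a,b in(('goU',(436,302),(398,196)),('ngU',(690,316),(553,171)),('ngL',(641,529),(608,253)),('cbU',(757,328),(640,182))): 
  x,e=tri(w(*a),s(*b)); print(n,x.round(1),np.round(e,1))
# gray profile along pin axis in wrist img
from numpy import *
im=c['image'].astype(int).sum(2)//3
for v in range(205,225): print(v,im[v,312:322].mean().round(0),end='; ')
E
```

```text
side foot edge [496.2 223.    5.5] [496.7 224.7   4. ] top ctr [499.5 235.  100. ] x mid [499.  231.6   5.5]
jaws: U rear-in top [562.9 235.8  34. ] L rear-in top [562.8 217.2  34. ] L front [536.4 192.1  34. ]
goU [550.3 265.   40. ]
goL [550.6 183.   40. ]
ngU [639.3 265.2  40. ]
ngL [639.9 189.1  40. ]
cbU [691.6 262.1  25. ]
goU [550.2 268.3  37.1] [1.3 1.3]
ngU [639.5 266.8  38.1] [0.9 0.9]
ngL [639.6 189.9  38.5] [1.1 1.1]
cbU [690.2 260.6  25.3] [1. 1.]
205 114.0; 206 113.0; 207 114.0; 208 115.0; 209 116.0; 210 116.0; 211 104.0; 212 94.0; 213 105.0; 214 115.0; 215 118.0; 216 117.0; 217 117.0; 218 117.0; 219 117.0; 220 117.0; 221 117.0; 222 118.0; 223 117.0; 224 117.0;
```

jog_arm([
  [[0,0,0],[0,0.01,0.0015],-0.8],
  [[0,0,0],[0,0.018,0.0015],-0.8],
  [[0,0,0],[0,0.018,0.0015],-0.8],
])

```text
time: 4.72
ee_pos: [516.2, 227.8, 221.5]
tool_rot: [2.222, 2.219, 0.003]
force: [0.2, 0.4, -0.9]
grip_width: 0.215
```

jog_arm([
  [[0,0,0],[0,0.002,0],-0.8],
  [[0,0,0],[0,0.004,0],-0.8],
  [[0,0,0],[0,0.004,0],-0.8],
])

```text
time: 5.1
ee_pos: [519.1, 228.0, 221.2]
tool_rot: [2.221, 2.221, 0.0]
force: [-0.2, 0.9, -2.5]
grip_width: 0.213
```

jog_arm([
  [[0,0,0],[0,0.001,0],-0.8],
  [[0,0,0],[0,0.002,0],-0.8],
  [[0,0,0],[0,0.002,0],-0.8],
])

```text
time: 5.48
ee_pos: [521.1, 228.0, 221.2]
tool_rot: [2.221, 2.221, 0.0]
force: [-0.1, 0.8, -1.7]
grip_width: 0.216
```

jog_arm([
  [[0,0,0],[0,0.001,0],-0.8],
  [[0,0,0],[0,0.002,0],-0.8],
  [[0,0,0],[0,0.002,0],-0.8],
])

```text
time: 5.85
ee_pos: [523.1, 228.0, 221.2]
tool_rot: [2.221, 2.221, 0.0]
force: [0.4, 0.6, -1.1]
grip_width: 0.216
```

jog_arm([
  [[0,0,0],[0,0.001,0],-0.8],
  [[0,0,0],[0,0.0015,0],-0.8],
  [[0,0,0],[0,0.0015,0],-0.8],
])

```text
time: 6.22
ee_pos: [524.6, 228.0, 221.2]
tool_rot: [2.221, 2.221, 0.0]
force: [-0.4, 0.1, -1.5]
grip_width: 0.213
```

jog_arm([
  [[0,0,0],[0,0.001,0],-0.8],
  [[0,0,0],[0,0.0015,0],-0.8],
  [[0,0,0],[0,0.0015,0],-0.8],
])

```text
time: 6.6
ee_pos: [526.1, 228.0, 221.2]
tool_rot: [2.221, 2.221, 0.0]
force: [0.2, 0.2, -1.4]
grip_width: 0.212
```

jog_arm([
  [[0,0,0],[0,0.001,0],-0.8],
  [[0,0,0],[0,0.0015,0],-0.8],
  [[0,0,0],[0,0.0015,0],-0.8],
])

```text
time: 6.98
ee_pos: [527.6, 228.0, 221.2]
tool_rot: [2.221, 2.221, 0.0]
force: [0.1, 0.7, -1.5]
grip_width: 0.214
```

jog_arm([
  [[0,0,0],[0,0.001,0],-0.8],
  [[0,0,0],[0,0.0015,0],-0.8],
  [[0,0,0],[0,0.0015,0],-0.8],
])

```text
time: 7.35
ee_pos: [529.1, 228.0, 221.2]
tool_rot: [2.221, 2.221, 0.0]
force: [-0.5, 0.9, -1.8]
grip_width: 0.211
```

jog_arm([
  [[0,0,0],[0,0.001,0],-0.8],
  [[0,0,0],[0,0.0015,0],-0.8],
  [[0,0,0],[0,0.0015,0],-0.8],
])

```text
time: 7.72
ee_pos: [530.6, 228.0, 221.2]
tool_rot: [2.221, 2.221, 0.0]
force: [0.4, 1.1, -0.6]
grip_width: 0.214
```

jog_arm([
  [[0,0,0],[0,0.001,0],-0.8],
  [[0,0,0],[0,0.002,0],-0.8],
  [[0,0,0],[0,0.002,0],-0.8],
])

```text
time: 8.1
ee_pos: [532.6, 228.1, 221.2]
tool_rot: [-2.221, -2.221, -0.0]
force: [0.6, 0.6, -1.7]
grip_width: 0.214
```

jog_arm([
  [[0,0,0],[0,0.001,0],-0.8],
  [[0,0,0],[0,0.002,0],-0.8],
  [[0,0,0],[0,0.002,0],-0.8],
])

```text
time: 8.48
ee_pos: [534.4, 228.3, 221.2]
tool_rot: [-2.221, -2.222, -0.0]
force: [-0.3, 1.2, -0.1]
grip_width: 0.214
```

jog_arm([
  [[0,0,0],[0.0005,0,0],-0.8],
  [[0,0,0],[0.0005,0.001,0],-0.8],
  [[0,0,0],[0.0005,0.001,0],-0.8],
])

```text
time: 8.85
ee_pos: [535.7, 228.5, 221.3]
tool_rot: [2.221, 2.221, 0.001]
force: [0.7, 0.2, -2.1]
grip_width: 0.213
```

jog_arm([
  [[0,0,0],[0,0.001,0],-0.8],
  [[0,0,0],[0,0.001,0],-0.8],
])

```text
time: 9.1
ee_pos: [536.7, 228.5, 221.2]
tool_rot: [2.221, 2.221, 0.0]
force: [-0.9, 1.1, -0.9]
grip_width: 0.214
```

jog_arm([
  [[0,0,0],[0,0.0015,0],-0.8],
  [[0,0,0],[0,0.003,0],-0.8],
  [[0,0,0],[0,0.003,0],-0.8],
])

```text
time: 9.48
ee_pos: [539.8, 228.5, 221.2]
tool_rot: [2.221, 2.221, 0.001]
force: [-0.1, 0.4, -2.7]
grip_width: 0.217
```

jog_arm([
  [[0,0,0],[0,0.0015,0],-0.8],
  [[0,0,0],[0,0.003,0],-0.8],
  [[0,0,0],[0,0.003,0],-0.8],
])

```text
time: 9.85
ee_pos: [542.7, 228.5, 221.2]
tool_rot: [2.221, 2.221, 0.001]
force: [-0.1, 0.7, -1.3]
grip_width: 0.209
```

jog_arm([
  [[0,0,0],[0,0.002,0],-0.8],
  [[0,0,0],[0,0.004,0],-0.8],
  [[0,0,0],[0,0.006,0],-0.8],
  [[0,0,0],[0,0.006,0],-0.8],
])

```text
time: 10.35
ee_pos: [548.8, 228.6, 221.2]
tool_rot: [2.221, 2.221, 0.001]
force: [0.0, 1.6, -3.0]
grip_width: 0.213
```

jog_arm([
  [[0,0,0],[0,0.002,0],-0.8],
  [[0,0,0],[0,0.004,0],-0.8],
  [[0,0,0],[0,0.006,0],-0.8],
  [[0,0,0],[0,0.006,0],-0.8],
])

```text
time: 10.85
ee_pos: [554.8, 228.6, 221.2]
tool_rot: [2.221, 2.221, 0.001]
force: [0.3, 1.5, -1.8]
grip_width: 0.216
```

jog_arm([
  [[0,0,0],[0,0.002,0],-0.8],
  [[0,0,0],[0,0.004,0],-0.8],
  [[0,0,0],[0,0.006,0],-0.8],
  [[0,0,0],[0,0.006,0],-0.8],
])

```text
time: 11.35
ee_pos: [560.8, 228.6, 221.2]
tool_rot: [2.221, 2.221, 0.001]
force: [-0.8, 2.2, -1.8]
grip_width: 0.216
```

jog_arm([
  [[0,0,0],[0.0005,0.002,0],-0.8],
  [[0,0,0],[0.0005,0.005,0],-0.8],
  [[0,0,0],[0.0005,0.008,0],-0.8],
  [[0,0,0],[0.0005,0.008,0],-0.8],
])

```text
time: 11.85
ee_pos: [569.2, 228.3, 221.3]
tool_rot: [2.222, 2.22, 0.0]
force: [0.0, -1.0, -0.2]
grip_width: 0.212
```

jog_arm([
  [[0,0,0],[0,0.003,0],-0.8],
  [[0,0,0],[0,0.006,0],-0.8],
  [[0,0,0],[0,0.01,0],-0.8],
  [[0,0,0],[0,0.01,0],-0.8],
])

```text
time: 12.35
ee_pos: [579.0, 228.9, 221.2]
tool_rot: [2.222, 2.221, 0.001]
force: [-0.4, 0.1, -1.5]
grip_width: 0.213
```

jog_arm([
  [[0,0,0],[0,0.004,0],-0.8],
  [[0,0,0],[0,0.008,0],-0.8],
  [[0,0,0],[0,0.012,0],-0.8],
  [[0,0,0],[0,0.015,0],-0.8],
  [[0,0,0],[0,0.015,0],-0.8],
])

```text
time: 12.98
ee_pos: [593.8, 228.9, 221.2]
tool_rot: [2.222, 2.221, 0.0]
force: [0.1, 0.6, -1.3]
grip_width: 0.213
```

jog_arm([
  [[0,0,0],[0,0.003,0],-0.8],
  [[0,0,0],[0,0.006,0],-0.8],
  [[0,0,0],[0,0.01,0],-0.8],
  [[0,0,0],[0,0.01,0],-0.8],
])

```text
time: 13.48
ee_pos: [603.9, 228.9, 221.2]
tool_rot: [2.222, 2.221, 0.001]
force: [0.6, 0.3, -1.6]
grip_width: 0.218
```

jog_arm([
  [[0,0,0],[0,0.002,0],-0.8],
  [[0,0,0],[0,0.005,0],-0.8],
  [[0,0,0],[0,0.005,0],-0.8],
])

```text
time: 13.85
ee_pos: [608.8, 229.0, 221.3]
tool_rot: [2.221, 2.221, 0.001]
force: [-0.1, 0.6, -1.5]
grip_width: 0.213
```

jog_arm([
  [[0,0,0],[0,0.001,0],-0.8],
  [[0,0,0],[0,0.002,0],-0.8],
  [[0,0,0],[0,0.002,0],-0.8],
])

```text
time: 14.22
ee_pos: [610.6, 229.0, 221.2]
tool_rot: [2.221, 2.221, 0.0]
force: [0.4, 0.4, -0.9]
grip_width: 0.215
```

jog_arm([
  [[0,0,0],[0,0.0007,0],-0.8],
  [[0,0,0],[0,0.0015,0],-0.8],
  [[0,0,0],[0,0.0015,0],-0.8],
])

```text
time: 14.6
ee_pos: [612.1, 229.0, 221.2]
tool_rot: [2.221, 2.221, 0.0]
force: [0.4, -0.2, -1.7]
grip_width: 0.214
```

jog_arm([
  [[0,0,0],[0,0.0005,0],-0.8],
  [[0,0,0],[0,0.001,0],-0.8],
  [[0,0,0],[0,0.001,0],-0.8],
])

```text
time: 14.98
ee_pos: [613.1, 229.0, 221.2]
tool_rot: [2.221, 2.221, 0.0]
force: [1.3, 0.7, -2.2]
grip_width: 0.211
```

jog_arm([
  [[0,0,0],[0,0.0005,0],-0.8],
  [[0,0,0],[0,0.001,0],-0.8],
  [[0,0,0],[0,0.001,0],-0.8],
])

```text
time: 15.35
ee_pos: [614.1, 229.0, 221.2]
tool_rot: [2.221, 2.221, 0.0]
force: [0.1, 0.4, -1.2]
grip_width: 0.214
```

jog_arm([
  [[0,0,0],[0,0.0005,0],-0.8],
  [[0,0,0],[0,0.001,0],-0.8],
  [[0,0,0],[0,0.001,0],-0.8],
])

```text
time: 15.72
ee_pos: [615.1, 229.0, 221.2]
tool_rot: [2.221, 2.221, 0.0]
force: [0.8, -0.1, -0.4]
grip_width: 0.215
```

jog_arm([
  [[0,0,0],[0,0.0005,0],-0.8],
  [[0,0,0],[0,0.001,0],-0.8],
  [[0,0,0],[0,0.001,0],-0.8],
])

```text
time: 16.1
ee_pos: [616.1, 229.1, 221.2]
tool_rot: [2.221, 2.221, 0.0]
force: [0.1, -0.1, -0.5]
grip_width: 0.215
```

jog_arm([
  [[0,0,0],[0,0.0005,0],-0.8],
  [[0,0,0],[0,0.001,0],-0.8],
  [[0,0,0],[0,0.001,0],-0.8],
])

```text
time: 16.48
ee_pos: [616.9, 229.1, 221.2]
tool_rot: [-2.221, -2.221, 0.0]
force: [-0.4, 0.6, -1.7]
grip_width: 0.211
```

jog_arm([
  [[0,0,0],[0,0.0005,0],-0.8],
  [[0,0,0],[0,0.001,0],-0.8],
  [[0,0,0],[0,0.001,0],-0.8],
])

```text
time: 16.85
ee_pos: [617.5, 229.2, 221.1]
tool_rot: [-2.221, -2.221, 0.002]
force: [-1.9, 0.9, -0.9]
grip_width: 0.216
```

jog_arm([
  [[0,0,0],[0,0.0005,0],-0.8],
  [[0,0,0],[0,0.001,0],-0.8],
  [[0,0,0],[0,0.001,0],-0.8],
])

```text
time: 17.23
ee_pos: [618.1, 229.3, 220.9]
tool_rot: [-2.22, -2.221, 0.003]
force: [-4.5, 0.0, 0.7]
grip_width: 0.21
```

jog_arm([
  [[0,0,0],[0,0.0005,0],-0.8],
  [[0,0,0],[0,0.001,0],-0.8],
  [[0,0,0],[0,0.001,0],-0.8],
])

```text
time: 17.6
ee_pos: [618.7, 229.5, 220.8]
tool_rot: [-2.219, -2.22, 0.004]
force: [-6.1, 1.6, 0.3]
grip_width: 0.211
```

jog_arm([
  [[0,0,0],[0,0.0007,0],-0.8],
  [[0,0,0],[0,0.0007,0],-0.8],
  [[0,0,0],[0,0.0007,0],-0.8],
])

```text
time: 17.98
ee_pos: [619.2, 229.8, 220.6]
tool_rot: [-2.218, -2.22, 0.004]
force: [-6.3, 2.3, 0.5]
grip_width: 0.215
```

jog_arm([
  [[0,0,0],[0,0,0],-0.8],
  [[0,0,0],[0,0,0],-0.8],
  [[0,0,0],[0,0,0],-0.8],
  [[0,0,0],[0,0,0],-0.8],
  [[0,0,0],[0,0,0],-0.8],
])

```text
time: 18.6
ee_pos: [619.2, 229.8, 220.7]
tool_rot: [-2.218, -2.22, 0.004]
force: [-5.9, 1.6, 0.6]
grip_width: 0.215
```

jog_arm([
  [[0,0,0],[0,0,0],-0.8],
  [[0,0,0],[0,0,0],-0.8],
  [[0,0,0],[0,0,0],-0.8],
  [[0,0,0],[0,0,0],-0.8],
  [[0,0,0],[0,0,0],-0.8],
])

```text
time: 19.23
ee_pos: [619.2, 229.8, 220.7]
tool_rot: [-2.218, -2.22, 0.004]
force: [-6.5, 1.4, -0.1]
grip_width: 0.211
```

```bash
python3 - <<'E'
from h import *
F=[]
c=grab('wrist')
for i in range(2): d=grab('side'); F.append(d['s']['force'].round(1))
s=robot.state();print(s['time'],s['ee_pos'],s['tool_rot'],s['force'],F)
a=cv2.resize(c['image'][60:260,220:480],(780,600),interpolation=cv2.INTER_CUBIC); save('wrist4',a)
E
```

```text
19.375 [619.17360753 229.82201063 220.61649159] [-2.21830718 -2.22022119  0.00427158] [-6.29618601  1.3024828  -0.07065029] [array([-5.9,  2. , -0.2]), array([-6.4,  1.4, -0. ])]
```

View pics/wrist4.png

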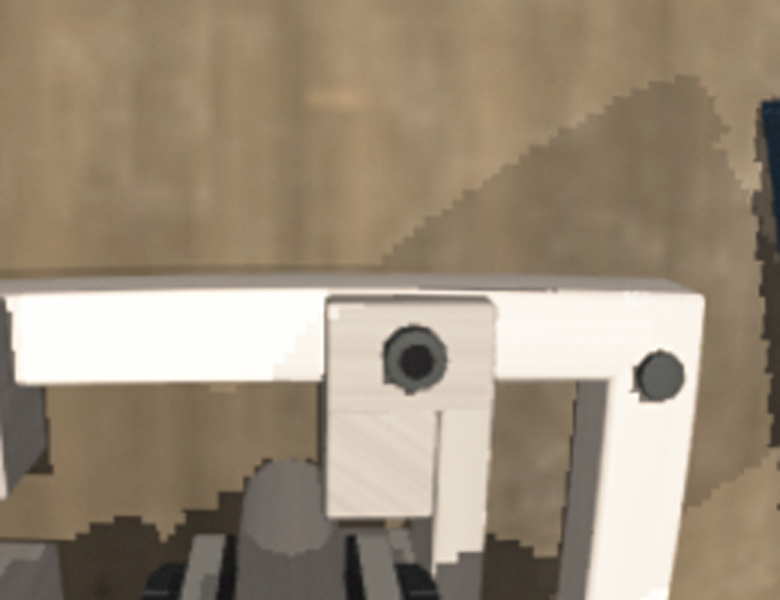

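Pin held against the no-go jaw at about 6.3 N for over 1.3 s. In the crop its foot is at (290,460), touching the no-go jaw's front face at x≈330. Now I'll back off and lift it out.

jog_arm([
  [[0,0,0],[-0.0005,-0.004,0],-0.8],
  [[0,0,0],[-0.001,-0.015,0],-0.8],
  [[0,0,0],[-0.001,-0.015,-0.03],-0.8],
  [[0,0,0],[-0.001,-0.015,-0.075],-0.8],
  [[0,0,0],[-0.001,-0.015,-0.08],-0.8],
])

```text
time: 20.0
ee_pos: [607.3, 228.0, 305.1]
tool_rot: [2.22, 2.218, 0.012]
force: [0.7, -0.2, -1.0]
grip_width: 0.208
```

jog_arm([
  [[0,0,0],[0,0,0],-0.8],
  [[0,0,0],[0.045,-0.035,0],-0.8],
  [[0,0,0],[0.09,-0.075,0],-0.8],
  [[0,0,0],[0.135,-0.11,0],-0.8],
  [[0,0,0],[0.176,-0.142,0],-0.8],
])

```text
time: 20.62
ee_pos: [461.8, 405.1, 299.5]
tool_rot: [-2.221, -2.222, 0.004]
force: [-0.1, 0.3, -1.2]
grip_width: 0.212
```

jog_arm([
  [[0,0,0],[0,0,0],-0.8],
  [[0,0,0],[0,0,0],-0.8],
  [[0,0,0],[0,0,0],-0.8],
])

```text
time: 21.0
ee_pos: [464.9, 402.2, 300.5]
tool_rot: [2.223, 2.217, -0.002]
force: [0.2, -0.7, -1.9]
grip_width: 0.215
```

```bash
python3 - <<'E'
from h import *
import pickle
c=grab('wrist'); d=grab('side'); e=grab('scene'); pickle.dump((c,d,e),open('w5.pkl','wb'));s=c['s']
print(s['time'],s['ee_pos'],s['tool_rot'],s['force'],s['grip_width'])
print(proj(c,(463,406,32)),proj(c,(463,406,76)), proj(d,(463,406,32)),proj(d,(463,406,76)))
a=cv2.resize(c['image'][120:320,220:410],(570,600),interpolation=cv2.INTER_CUBIC)
u,v=map(int,proj(d,(463,406,60)))
b=cv2.resize(d['image'][v-75:v+75,u-28:u+29],(228,600),interpolation=cv2.INTER_CUBIC)
print('side crop org',u-28,v-75); save('w5',np.hstack([a,b]))
E
```

```text
21.0 [464.92672014 402.17079496 300.45243927] [ 2.22347565  2.21698626 -0.0022926 ] [ 0.1769918  -0.70275675 -1.93889821] 0.21473173198734122
(np.float64(315.98113899457394), np.float64(193.8342801258809)) (np.float64(315.8421975047902), np.float64(212.24941333926984)) (np.float64(271.3866472215767), np.float64(175.8083301085927)) (np.float64(270.37961309178326), np.float64(157.87982002448632))
side crop org 242 89
```

View pics/w5.png

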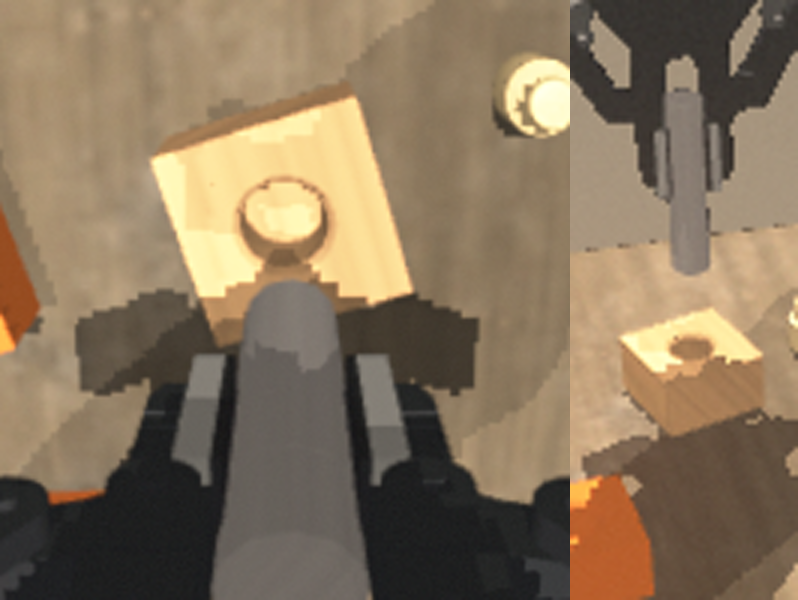

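```bash
python3 - <<'E'
from h import *
import pickle
c,d,e=pickle.load(open('w5.pkl','rb'))
g=lambda x,y,z:atz(c,220+x/3-.33,120+y/3-.33,z).round(1)
h=lambda x,y,z:atz(d,242+(x-570)/4-.37,89+y/4-.37,z).round(1)
r=lambda x,y:ray(c,220+x/3-.33,120+y/3-.33); q=lambda x,y:ray(d,242+(x-570)/4-.37,89+y/4-.37)
print('hole wrist',g(284,220,32),'rim',g(240,220,32),g(328,220,32),g(284,177,32),g(284,262,32))
print('hole side',h(692,348,32),'tri',tri(r(284,220),q(692,348)))
for z in(80,83,86,89): print(z,'foot wrist edge(+y)',g(289,282,z),'side edge(-y)',h(690,274,z))
print('pin foot x edges w',g(245,320,83),g(334,320,83),'side',h(671,260,83),h(709,260,83))
print('top side far edge',h(685,90,178), 'top wrist near(+y edge)',g(291,530,178))
E
```

```text
hole wrist [461.7 406.7  32. ] rim [449.9 406.8  32. ] [473.4 406.7  32. ] [461.8 418.5  32. ] [461.6 394.9  32. ]
hole side [464.7 406.3  32. ] tri (array([463.17061118, 406.45569987,  31.98313824]), [np.float64(1.502589057854506), np.float64(1.5025890578544847)])
80 foot wrist edge(+y) [463.1 406.4  80. ] side edge(-y) [464.9 401.6  80. ]
83 foot wrist edge(+y) [463.1 407.5  83. ] side edge(-y) [464.  396.5  83. ]
86 foot wrist edge(+y) [463.1 408.6  86. ] side edge(-y) [463.2 391.4  86. ]
89 foot wrist edge(+y) [463.2 409.7  89. ] side edge(-y) [462.3 386.4  89. ]
pin foot x edges w [453.5 398.7  83. ] [472.9 398.7  83. ] side [457.4 413.1  83. ] [476.4 408.   83. ]
top side far edge [468.9 410.5 178. ] top wrist near(+y edge) [463.6 410.1 178. ]
```

jog_arm([
  [[0,0,0],[0.003,-0.0015,0.015],-0.8],
  [[0,0,0],[0.0055,-0.0015,0.03],-0.8],
  [[0,0,0],[0.0055,-0.0015,0.042],-0.8],
  [[0,0,0],[0.0055,-0.0015,0.042],-0.8],
  [[0,0,0],[0.0055,-0.0015,0.042],-0.8],
])

```text
time: 21.78
ee_pos: [462.3, 409.6, 259.2]
tool_rot: [2.221, 2.221, 0.0]
force: [-0.4, 0.6, -1.2]
grip_width: 0.213
```

jog_arm([
  [[0,0,0],[0,0,0],-0.8],
  [[0,0,0],[0,0,0],-0.8],
])

```text
time: 22.02
ee_pos: [462.4, 409.6, 259.7]
tool_rot: [2.222, 2.221, 0.001]
force: [0.2, -0.2, -1.4]
grip_width: 0.214
```

```bash
python3 - <<'E'
from h import *
import pickle
c=grab('wrist'); d=grab('side'); e=grab('scene'); pickle.dump((c,d,e),open('w6.pkl','wb'));s=c['s']
print(s['time'],s['ee_pos'],s['tool_rot'],s['force'],s['grip_width'])
a=cv2.resize(c['image'][130:270,262:372],(440,560),interpolation=cv2.INTER_CUBIC)
b=cv2.resize(d['image'][120:213,242:302],(360,560),interpolation=cv2.INTER_CUBIC)
save('w6',np.hstack([a,b]))
E
```

```text
22.025 [462.37795647 409.57123926 259.69346638] [2.22152677e+00 2.22123590e+00 1.47299894e-03] [ 0.24639397 -0.17417457 -1.41168977] 0.21414595132940495
```

View pics/w6.png

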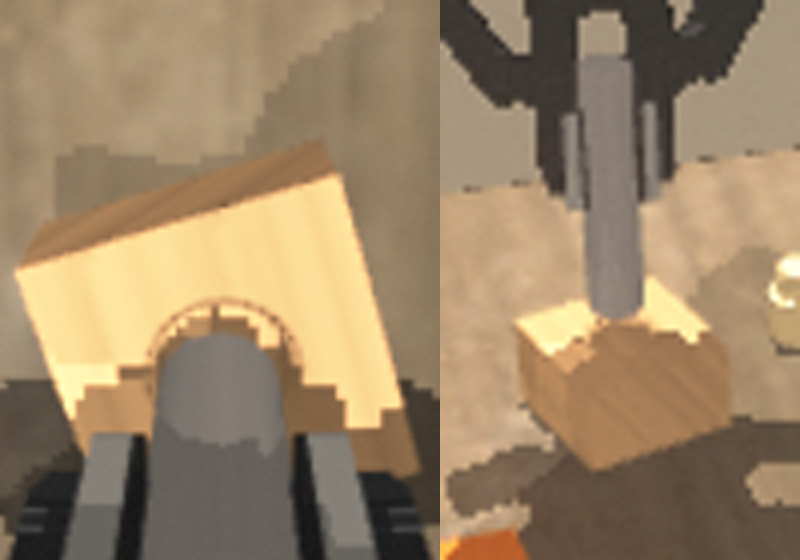

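```bash
python3 - <<'E'
from h import *
import pickle
c,d,e=pickle.load(open('w6.pkl','rb'))
g=lambda x,y,z:atz(c,262+x/4-.37,130+y/4-.37,z).round(1)
h=lambda x,y,z:atz(d,242+(x-440)/6-.42,120+y/6.02-.42,z).round(1)
print('rim +y',g(226,298,32),'rim L/R',g(150,362,32),g(303,362,32))
for z in(42.5,45): print('foot +y',g(220,332,z),'L/R',g(160,385,z),g(283,385,z),'side -y',h(616,319,z))
print('stand corners wrist',[g(*p,32) for p in((17,268),(340,175),(403,432))])
# predicted vs observed side corners: hole from w5 side =(464.7,406.3)
print('side corners',[h(*p,32) for p in((513,323),(733,345),(655,275))])
E
```

```text
rim +y [462.1 418.7  32. ] rim L/R [449.1 407.2  32. ] [475.3 407.1  32. ]
foot +y [461.1 416.3  42.5] L/R [451.3 407.2  42.5] [471.3 407.1  42.5] side -y [461.8 402.4  42.5]
foot +y [461.1 417.2  45. ] L/R [451.4 408.2  45. ] [471.2 408.1  45. ] side -y [461.1 398.5  45. ]
stand corners wrist [array([427., 424.,  32.]), array([480.8, 439.8,  32. ]), array([493.2, 393.8,  32. ])]
side corners [array([428.6, 425.8,  32. ]), array([501.1, 391.4,  32. ]), array([484.3, 444.9,  32. ])]
```

jog_arm([
  [[0,0,0],[-0.0012,0.0008,0.004],-0.8],
  [[0,0,0],[-0.0012,0.0008,0.009],-0.8],
  [[0,0,0],[-0.0012,0.0008,0.009],-0.8],
  [[0,0,0],[-0.0012,0.0008,0.009],-0.8],
])

```text
time: 22.68
ee_pos: [463.0, 408.4, 250.1]
tool_rot: [2.221, 2.222, -0.0]
force: [-0.4, 0.3, -1.4]
grip_width: 0.209
```

jog_arm([
  [[0,0,0],[0,0,0.0015],-0.8],
  [[0,0,0],[0,0,0.003],-0.8],
  [[0,0,0],[0,0,0.003],-0.8],
])

```text
time: 23.05
ee_pos: [463.0, 408.3, 247.1]
tool_rot: [2.221, 2.221, -0.0]
force: [0.1, 0.1, -1.0]
grip_width: 0.211
```

jog_arm([
  [[0,0,0],[0,0,0.0015],-0.8],
  [[0,0,0],[0,0,0.003],-0.8],
  [[0,0,0],[0,0,0.003],-0.8],
])

```text
time: 23.42
ee_pos: [462.9, 408.3, 244.0]
tool_rot: [2.221, 2.221, -0.001]
force: [-0.4, 0.3, -0.9]
grip_width: 0.216
```

jog_arm([
  [[0,0,0],[0,0,0.002],-0.8],
  [[0,0,0],[0,0,0.005],-0.8],
  [[0,0,0],[0,0,0.005],-0.8],
])

```text
time: 23.8
ee_pos: [462.9, 408.2, 238.8]
tool_rot: [2.221, 2.221, -0.001]
force: [0.4, -0.3, -1.4]
grip_width: 0.21
```

jog_arm([
  [[0,0,0],[0,0,0.002],-0.8],
  [[0,0,0],[0,0,0.005],-0.8],
  [[0,0,0],[0,0,0.005],-0.8],
])

```text
time: 24.18
ee_pos: [462.9, 408.2, 233.9]
tool_rot: [2.221, 2.221, -0.001]
force: [-1.0, -0.9, -1.4]
grip_width: 0.211
```

jog_arm([
  [[0,0,0],[0,0,0.002],-0.8],
  [[0,0,0],[0,0,0.005],-0.8],
  [[0,0,0],[0,0,0.005],-0.8],
])

```text
time: 24.55
ee_pos: [462.9, 408.2, 228.9]
tool_rot: [2.221, 2.221, -0.001]
force: [0.8, 1.1, -1.2]
grip_width: 0.214
```

jog_arm([
  [[0,0,0],[0,0,0.0015],-0.8],
  [[0,0,0],[0,0,0.003],-0.8],
  [[0,0,0],[0,0,0.003],-0.8],
])

```text
time: 24.92
ee_pos: [463.0, 408.3, 226.1]
tool_rot: [2.221, 2.221, -0.0]
force: [-0.2, 0.6, -0.9]
grip_width: 0.218
```

jog_arm([
  [[0,0,0],[0,0,0.001],-0.8],
  [[0,0,0],[0,0,0.0015],-0.8],
  [[0,0,0],[0,0,0.0015],-0.8],
])

```text
time: 25.3
ee_pos: [463.0, 408.3, 224.7]
tool_rot: [2.221, 2.221, 0.0]
force: [-0.6, -0.0, -1.5]
grip_width: 0.212
```

jog_arm([
  [[0,0,0],[0,0,0.001],-0.8],
  [[0,0,0],[0,0,0.001],-0.8],
  [[0,0,0],[0,0,0.001],-0.8],
])

```text
time: 25.68
ee_pos: [463.0, 408.4, 224.3]
tool_rot: [2.221, 2.221, 0.001]
force: [-1.4, -1.4, 6.2]
grip_width: 0.212
```

jog_arm([
  [[0,0,0],[0,0,0.001],-0.8],
  [[0,0,0],[0,0,0.001],-0.8],
  [[0,0,0],[0,0,0.001],-0.8],
])

```text
time: 26.05
ee_pos: [463.0, 408.4, 224.2]
tool_rot: [2.221, 2.221, 0.001]
force: [-2.1, -1.9, 13.3]
grip_width: 0.212
```

Floor contact at TCP z=224.2, the same height as in the round stand, so the pin is seated. Now I'll ease off, open, and rise.

jog_arm([
  [[0,0,0],[0,0,-0.0015],-0.8],
  [[0,0,0],[0,0,-0.0015],-0.4],
  [[0,0,0],[0,0,-0.0015],-0.2],
  [[0,0,0],[0,0,-0.0015],0.0],
  [[0,0,0],[0,0,-0.0015],0.2],
])

```text
time: 26.68
ee_pos: [463.0, 408.3, 224.1]
tool_rot: [2.221, 2.221, -0.0]
force: [-0.4, -0.6, -1.0]
grip_width: 0.599
```

jog_arm([
  [[0,0,0],[0,0,0],0.2],
  [[0,0,0],[0,0,0],0.2],
  [[0,0,0],[0,0,-0.02],0.2],
  [[0,0,0],[0,0,-0.06],0.2],
  [[0,0,0],[0,0,-0.11],0.2],
])

```text
time: 27.3
ee_pos: [462.8, 408.1, 336.0]
tool_rot: [2.221, 2.221, -0.001]
force: [0.6, 0.6, 1.1]
grip_width: 0.6
```

jog_arm([
  [[0,0,0],[0,0,-0.06],0.2],
  [[0,0,0],[0,0,-0.06],0.2],
  [[0,0,0],[0,0,-0.06],0.2],
  [[0,0,0],[0,0,-0.06],0.2],
])

```text
time: 27.8
ee_pos: [462.6, 407.9, 393.1]
tool_rot: [2.221, 2.221, -0.004]
force: [-0.1, -0.0, -0.2]
grip_width: 0.602
```

```bash
python3 - <<'E'
from h import *
import pickle
D=pickle.load(open('d0.pkl','rb')); c=grab('wrist'); d=grab('side'); e=grab('scene'); s=c['s']
print(s['time'],s['ee_pos'],s['force'],s['grip_width'])
for n,k in(('side',d),('scene',e)):
    df=np.abs(k['image'].astype(int)-D[n]['image']).sum(2)>60
    _,_,st,ce=cv2.connectedComponentsWithStats(cv2.morphologyEx(df.astype(np.uint8),cv2.MORPH_OPEN,np.ones((2,2))))
    print(n,[list(map(int,x)) for x in st[1:] if x[4]>12])
    print([tuple(np.round(proj(k,(463,407,z)))) for z in(32,102)])
u,v=map(int,proj(c,(463,407,102))); print('wrist pin top',u,v)
for im,(u,v),n in((c['image'],(u,v),'w'),(d['image'],tuple(map(int,proj(d,(463,407,102)))),'s')):
    print(n); print(im[v-16:v+17:4,u-20:u+21:4].mean(2).astype(int))
save('final',np.hstack([cv2.resize(c['image'][100:320,220:420],(400,440)),cv2.resize(d['image'][100:320,190:390],(400,440))]))
E
```

```text
27.8 [462.5842879  407.87280617 393.12492053] [-0.09705116 -0.00821915 -0.17411501] 0.6020236389457583
side [[226, 0, 77, 91, 3724], [400, 0, 130, 193, 13666], [267, 146, 12, 37, 329], [152, 158, 185, 238, 15461], [421, 256, 79, 43, 1391], [460, 276, 5, 7, 24], [410, 280, 6, 4, 17], [396, 282, 28, 41, 632], [260, 285, 131, 70, 3023], [378, 288, 10, 15, 68], [391, 290, 6, 7, 16], [464, 294, 9, 12, 74], [440, 298, 15, 8, 72], [387, 303, 4, 4, 13], [285, 308, 3, 6, 14], [424, 309, 80, 91, 2056], [260, 314, 7, 4, 19], [298, 321, 5, 5, 21], [37, 332, 26, 7, 71], [385, 341, 39, 59, 1301], [254, 346, 7, 9, 40], [67, 365, 41, 35, 957], [32, 376, 35, 24, 572]]
[(np.float64(271.0), np.float64(176.0)), (np.float64(270.0), np.float64(147.0))]
scene [[44, 0, 35, 53, 284], [243, 0, 63, 127, 4277], [421, 0, 91, 154, 8226], [14, 91, 25, 118, 1391], [0, 112, 9, 35, 166], [275, 177, 7, 3, 20], [273, 182, 23, 29, 211], [298, 201, 7, 3, 17], [308, 200, 10, 6, 30], [323, 200, 5, 4, 16], [194, 221, 124, 154, 7193], [460, 264, 14, 6, 59], [326, 274, 7, 7, 21], [235, 276, 7, 6, 22], [50, 289, 6, 16, 35], [3
[... 423 characters left out ...]
0 197 225 231 231 232 180 209 210 217]
 [231 232 214 232 237 249 229 222 210 209 216]
 [231 231 232 250 251 252 250 219 213 210 205]
 [224 228 233 245 251 252 245 170 140 124 122]
 [175 230 234 233 125 140 124 113 127  59 118]
 [ 83  95  59  60  63  60  56  57  66  62  58]]
s
[[144 143 145 144 143 145 143 145 143 144 144]
 [143 144 146 144 144 144 146 143 145 144 145]
 [144 145 142 143 145 145 146 145 143 146 143]
 [144 144 144 144 144 145 142 146 144 145 147]
 [145 144 144 144 144 240 250 139 147 105 152]
 [145 148 141 159 156 125 122 162 161 175 158]
 [156 163 156 157 179 130 123 183 158 172 165]
 [153 161 164 157 177 140 123 175 162 164 166]
 [155 169 172 156 163 134 124 173 180 170 157]]
```

```bash
python3 -c "
from workcell import robot
print(robot.close_job())"
```

```text
the job is handed in; nothing more can be done
None
```

The job is done and handed in. The pin went through the go gap, was stopped by the no-go gap, and now stands in the plain wooden square stand with the gripper clear. It took 27.8 s of robot time.

- **Go gap:** the pin was pushed through from the front, upright, with its foot about 4 mm above the table. The force readings never passed about 2 N along or across the passage.
- **No-go stop:** found by feel when the tool reached world x ≈ 617 mm (gauge x about 33 mm). The pin was held there at about 6 N for over 1.3 s. The highest reading there was about 7 N, well under the 20 N limit.
- **Placing:** the pin entered the square hole without resistance and reached the floor at tool height 224.2 mm, the same height as when gripped in the round stand. The downward push there reached 13 N before I eased off and let go.

**Last checks:** after release, the side and scene images changed where a standing pin should appear, with its top in the side image within 1 px of the prediction. The force reading is about zero.

**Failed or disagreed:**
- The 12-picture limit blocked viewing the last picture, so the final check is by pixel values only.
- The other changes in those pixels look like shadows and the arm itself. I saw no sign that the other objects moved, but I did not view them again.
- The wrist and side cameras disagreed by about 3 mm on the pin's sideways position. I settled that with a compromise and by feel.

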